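# Sort the donor sample racks into their transport trays

### The arm

A 6-joint arm with a two-finger parallel gripper is mounted at the origin on the work surface. World frame = base frame: x ahead of the robot, y to its left, z up, the work surface at z = 0. Lengths are in m, angles in rad, forces in N, time in s.
With the tool pointing down it reaches from about 0.325 to 0.85 m from the base axis. Payload 4.4 kg.
Tool frame: the origin (TCP) lies midway between the tips of the shut fingers; the grasp point (between the pads) lies 19 mm behind it; z points along the fingers, y is the line along which they close (so a half turn about z gives the same grasp; the last joint's range is limited). The gripper opens to 94 mm and grips with 3 to 60 N. Pads are 16 mm wide; open, the fingers measure 119 mm over their backs; the gripper's body (75 mm by 177 mm) begins 78 mm behind the grasp point.
Start: joints at [1.181, 0.207, 1.542, -0, 1.393, -0.15], TCP at [0.137, 0.559, 0.17] pointing down, gripper open.
Joint ranges: [-2.73, 2.73], [-0.86, 2.22], [0.23, 2.46], [-1.11, 4.25], [0.08, 2.63], [-2.82, 2.82]. Speed limits (rad/s): [2.79, 2.79, 3.14, 3.14, 3.14, 3.14].

### API

Orientations are given as a unit quaternion [w, x, y, z].
In Python, from plant import readout, optics, robot gives the robot as it stands. The module is installed in compiled form; this text tells all that it offers.
- The arm moves only by the tool jog_arm, never from a script. Its arguments are lists of equal length, an entry for each row: "delta_rot": the turn, a rotation vector about the tool's x, y, z normalised to -1 to 1, where 1 is 90 degrees, a list of three; "offset": the shift along the tool's x, y, z normalised to -1 to 1, where 1 is 12 cm, a list of three; "fingers": the opening, from 0 (shut) to 1 (fully open). In form: {"delta_rot": [[wx, wy, wz], ...], "offset": [[tx, ty, tz], ...], "fingers": [fingers, ...]}. A call has 1 to 20 rows; each row is the pose to reach, as a shift and turn from the pose commanded when the call began, along the tool's axes at that moment; what a row does not reach only later rows make up. A row lasts 1/12 s, in which the tool goes at most 41.7 mm and 7.16 degrees, less where a joint would pass 70% of its speed; a pose out of reach is approached as far as the arm can. A call with a number of a shift or a turn outside -1 to 1 is refused whole. A call with a gripper value outside its range is refused whole. The fingers move at their own pace and stop on an object; "newtons" is the grip in N (left out, the last holds). Time passes only in rows, so rows that repeat a pose let the fingers close. It gives the time, the measured TCP pose, the force, the opening and the grip force at its end, in the units of the state.
- readout.read_state(): the state, without advancing time (a new reading comes with each control period).
- optics.camera(name): name is "scene" or "top" or "wrist"; returns a dict with "frame" (400x640x3 uint8, blue, green, red), "z_map" (400x640 float32, m along the optical axis (not along the pixel's ray), 0 where there is no reading), "fx", "fy", "cx", "cy" (pixels), "cam_to_world" (4x4, takes a point from camera to world coordinates). Camera axes: x right, y down, z forward; pixel columns grow to the right and rows downward; lengths in m; the calibration is good to about 2 mm. A picture is of the moment at which its call begins.
- robot.job_done(): hands the job in; it is judged then, once.
The state is a dict: "t": time; "qpos": joint angles; "joint_vel": joint speeds; "joint_efforts": joint torques, N m; "ee_pos": TCP position; "ee_rot": TCP orientation; "force": force on the tool from outside, world axes, zero at the start; "ft_torque": the same for the moment, N m; "finger_gap": finger opening in m; "grip_force": force on a finger pad.
Only numpy, scipy, OpenCV 4.12 (cv2) and the standard library are available. Lean on these libraries where they do the work, as an engineer would, in place of code of your own. Each camera call takes 0.05 s, during which the arm holds its last target. There are 200 camera calls.

### The job

Get the session's blood samples ready for the courier: put each of the four small tube racks into the transport tray of the same colour as its tube caps (purple, yellow, red, green), standing upright and flat on the tray's floor inside its rim. Keep the racks upright, set them down rather than dropping them, and leave the label roll and the sanitiser bottle where they are.

Things in the scene. Friction and masses are not known exactly. Their poses are not given: they have to be found in the camera images.
- rack_purple: loose pale-blue rack with six upright sample tubes with purple (lavender) caps, one rigid piece, 0.11 to 0.23 kg. Short side 46 mm along its x, long side 72 mm along y. Solid smooth band 38-60 mm above its underside, full width: grip it there across the 46 mm (open windows below it); caps up to 84 mm high, within 20 mm of its middle along x. Origin: centre of the underside; z up. Either way round will do.
- tray_purple: fixed shallow purple (lavender) tray, flat on the table, for the rack with purple (lavender) caps. Outside 82 mm along its x by 108 mm along its y, 18 mm high; walls and floor 4 mm thick: inside 74 x 100 mm, floor 4 mm above the table. A 10 mm lip sticks out at each y end. Origin: centre of the underside; z up.
- rack_yellow: loose pale-blue rack with six upright sample tubes with yellow caps, one rigid piece, 0.11 to 0.23 kg. Short side 46 mm along its x, long side 72 mm along y. Solid smooth band 38-60 mm above its underside, full width: grip it there across the 46 mm (open windows below it); caps up to 84 mm high, within 20 mm of its middle along x. Origin: centre of the underside; z up. Either way round will do.
- tray_yellow: fixed shallow yellow tray, flat on the table, for the rack with yellow caps. Outside 82 mm along its x by 108 mm along its y, 18 mm high; walls and floor 4 mm thick: inside 74 x 100 mm, floor 4 mm above the table. A 10 mm lip sticks out at each y end. Origin: centre of the underside; z up.
- rack_red: loose pale-blue rack with six upright sample tubes with red caps, one rigid piece, 0.11 to 0.23 kg. Short side 46 mm along its x, long side 72 mm along y. Solid smooth band 38-60 mm above its underside, full width: grip it there across the 46 mm (open windows below it); caps up to 84 mm high, within 20 mm of its middle along x. Origin: centre of the underside; z up. Either way round will do.
- tray_red: fixed shallow red tray, flat on the table, for the rack with red caps. Outside 82 mm along its x by 108 mm along its y, 18 mm high; walls and floor 4 mm thick: inside 74 x 100 mm, floor 4 mm above the table. A 10 mm lip sticks out at each y end. Origin: centre of the underside; z up.
- rack_green: loose pale-blue rack with six upright sample tubes with green caps, one rigid piece, 0.11 to 0.23 kg. Short side 46 mm along its x, long side 72 mm along y. Solid smooth band 38-60 mm above its underside, full width: grip it there across the 46 mm (open windows below it); caps up to 84 mm high, within 20 mm of its middle along x. Origin: centre of the underside; z up. Either way round will do.
- tray_green: fixed shallow green tray, flat on the table, for the rack with green caps. Outside 82 mm along its x by 108 mm along its y, 18 mm high; walls and floor 4 mm thick: inside 74 x 100 mm, floor 4 mm above the table. A 10 mm lip sticks out at each y end. Origin: centre of the underside; z up.
- label_roll: bystander: loose roll of blank white labels lying flat, 60 mm across, 36 mm high, cardboard core showing on top. Origin: centre of the underside.
- sanitiser: bystander: loose hand-sanitiser pump bottle, pale body with a blue band and white pump, 54 mm across, 156 mm high. Origin: centre of the underside.

How it is judged:
At the end, for the whole second after the job is handed in: Each rack stands in the tray of its caps' colour: its centre within 21 mm of the tray's centre (anywhere inside the rim), its underside on the tray's floor (1 to 7 mm above the tray's underside), within about 3 degrees of upright, let go of and at rest (horizontal distance between rack_purple and tray_purple below 0.021 m and z of rack_purple in the frame of tray_purple between 0.001 and 0.007 m and angle between each of rack_purple, rack_yellow, rack_red, rack_green's own z axis and vertical below 0.06 rad and linear speed of each of rack_purple, rack_yellow, rack_red, rack_green below 0.02 m/s and horizontal distance between rack_yellow and tray_yellow below 0.021 m and z of rack_yellow in the frame of tray_yellow between 0.001 and 0.007 m and horizontal distance between rack_red and tray_red below 0.021 m and z of rack_red in the frame of tray_red between 0.001 and 0.007 m and horizontal distance between rack_green and tray_green below 0.021 m and z of rack_green in the frame of tray_green between 0.001 and 0.007 m); the robot touches nothing.
It fails at once if a rack is tipped by more than about 30 degrees (angle between any of rack_purple, rack_yellow, rack_red, rack_green's own z axis and vertical above 0.55 rad).
It fails at once if a rack is dropped from more than about 20 mm (moves faster than 0.6 m/s with no finger on it) ((linear speed of rack_purple above 0.6 m/s and contact force between the fingers and rack_purple below 0.05 N) or (linear speed of rack_yellow above 0.6 m/s and contact force between the fingers and rack_yellow below 0.05 N) or (linear speed of rack_red above 0.6 m/s and contact force between the fingers and rack_red below 0.05 N) or (linear speed of rack_green above 0.6 m/s and contact force between the fingers and rack_green below 0.05 N)).
It fails at once if the label roll is shifted by more than 25 mm or knocked over (distance of label_roll from where it was at the start of the episode above 0.025 m or angle between label_roll's own z axis and vertical above 0.5 rad).
It fails at once if the sanitiser bottle is shifted by more than 25 mm or knocked over (distance of sanitiser from where it was at the start of the episode above 0.025 m or angle between sanitiser's own z axis and vertical above 0.5 rad).
It also fails if it takes over 102 s, if anything falls off the work surface, if the arm or the gripper's body presses on something with over 40 N, if the wrist force passes 120 N, or if a joint passes its speed limit or range.

## Working session

There is one attempt and no reset: what is moved stays moved. The work goes in short steps, Python scripts to look and compute and a tool call to move; the robot and the scene stay as the last step left them, time stands still between calls to the robot, and variables do not carry over. Pictures are saved under pics/ and viewed, at most 14 in all, crops included, and the job is handed in when it is done.

Besides the shell and the picture viewer there is one more tool, called after "Call:" by a JSON object that holds its "fn" and its "kwargs", one argument or row to a line. jog_arm: Moves the arm, as the interface text tells. Scaled input: -1 to 1 covers 12 cm each way for a shift and 90 degrees each way for a turn. Its arguments: {"type":"object","properties":{"delta_rot":{"type":"array","items":{"type":"array","items":{"type":"number","minimum":-1,"maximum":1}}},"offset":{"type":"array","items":{"type":"array","items":{"type":"number","minimum":-1,"maximum":1}}},"fingers":{"type":"array","items":{"type":"number"}},"newtons":{"type":"number"}},"required":["delta_rot","offset","fingers"]}

```bash
mkdir -p pics; python3 - <<'E'
from plant import readout, optics
import cv2, numpy as np
for n in("top","scene"):
    c=optics.camera(n); cv2.imwrite(f"pics/{n}0.png",c["frame"]); np.savez(f"{n}0.npz",**c)
    print(n,c["fx"],c["cx"],c["cy"],np.round(c["cam_to_world"],3).tolist())
s=readout.read_state();print(s["t"],s["ee_pos"],s["ee_rot"])
E
```

```text
top 502.2351210758047 319.67467598258594 198.25371688089277 [[0.009, -0.994, 0.111, 0.344], [-1.0, -0.01, -0.004, 0.084], [0.005, -0.111, -0.994, 1.492], [0.0, 0.0, 0.0, 1.0]]
scene 464.8859398374977 316.40541875498775 206.05947459176872 [[0.774, 0.519, -0.362, 1.04], [0.633, -0.64, 0.436, -0.563], [-0.005, -0.567, -0.824, 1.209], [0.0, 0.0, 0.0, 1.0]]
0.1 [0.13625431 0.55781281 0.16861167] [-2.70758486e-04  1.19581448e-01  9.92823880e-01 -9.73709134e-04]
```

View pics/top0.png

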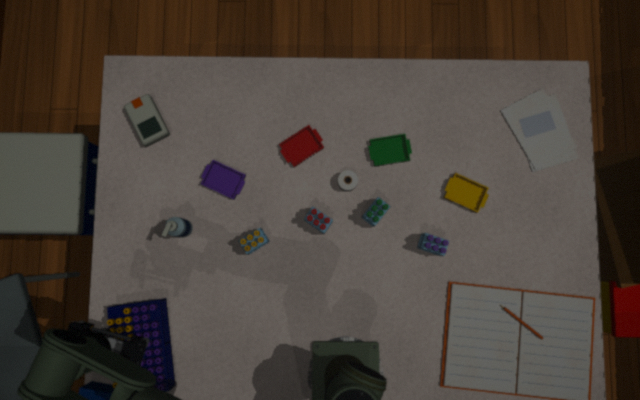

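View pics/scene0.png

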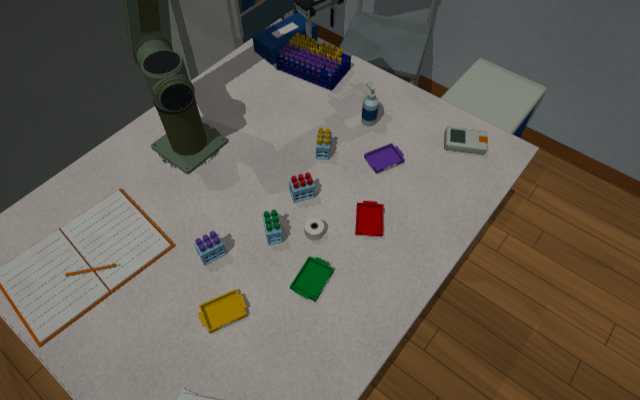

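```bash
cat > h.py <<'E'
import cv2, numpy as np
from plant import readout, optics
from scipy.spatial.transform import Rotation as R
HUE={'purple':(122,145),'yellow':(18,34),'red':None,'green':(60,92)}
def world(c):
    v,u=np.mgrid[0:400,0:640]; z=c["z_map"]
    p=np.stack([(u-c["cx"])/c["fx"]*z,(v-c["cy"])/c["fy"]*z,z],-1)
    return p@c["cam_to_world"][:3,:3].T+c["cam_to_world"][:3,3]
def cmask(c,k,smin=90):
    h,s,v=cv2.split(cv2.cvtColor(c["frame"],cv2.COLOR_BGR2HSV))
    m=(h<7)|(h>172) if k=='red' else (h>=HUE[k][0])&(h<=HUE[k][1])
    return m&(s>smin)&(v>40)
def onplane(c,uv,z):
    M=c["cam_to_world"]; d=np.c_[(uv[:,0]-c["cx"])/c["fx"],(uv[:,1]-c["cy"])/c["fy"],np.ones(len(uv))]@M[:3,:3].T
    return (M[:3,3]+d*((z-M[2,3])/d[:,2])[:,None])[:,:2]
def rect(p):
    (x,y),(w,h),a=cv2.minAreaRect((p*1000).astype(np.float32))
    if w<h: w,h,a=h,w,a+90     # a: direction of long side
    return np.round([x/1000,y/1000,w,h,(a+90)%180-90],3)
E
python3 - <<'E'
from h import *
c=dict(np.load("top0.npz")); P=world(c)
for k in HUE:
    m=cmask(c,k).astype(np.uint8)
    n,l,st,ce=cv2.connectedComponentsWithStats(cv2.dilate(m,np.ones((3,3))))
    for i in range(1,n):
        q=(l==i)&(m>0)
        if q.sum()<25 or not(.3<np.median(P[q][:,0])<.95) or abs(np.median(P[q][:,1]))>.7: continue
        v,u=np.nonzero(q); uv=np.c_[u,v].astype(float); zz=P[q][:,2]
        t=q.sum()>300
        print(k,'tray' if t else 'rack',q.sum(),np.round(ce[i]),'z',np.round(np.percentile(zz,[5,50,95]),3),rect(onplane(c,uv,.014 if t else .08)))
E
```

```text
purple tray 1063 [223. 179.] z [-0.002  0.005  0.02 ] [  0.564   0.367 123.596  81.078  65.695]
purple rack 159 [436. 244.] z [0.077 0.084 0.088] [ 0.377 -0.249 59.829 36.018 70.784]
yellow tray 1175 [466. 192.] z [-0.002  0.005  0.02 ] [  0.532  -0.356 128.685  86.778  66.04 ]
yellow rack 173 [251. 240.] z [0.062 0.083 0.089] [  0.382   0.269  59.677  39.075 -58.903]
red tray 1113 [301. 145.] z [-0.001  0.005  0.02 ] [  0.669   0.136 128.393  85.03  -55.955]
red rack 153 [318. 219.] z [0.078 0.084 0.088] [ 0.444  0.083 59.348 36.786 56.776]
green tray 944 [389. 150.] z [-0.001  0.005  0.02 ] [  0.659  -0.13  124.033  80.639 -80.228]
green rack 223 [377. 210.] z [0.058 0.082 0.087] [  0.47   -0.083  61.792  38.274 -37.471]
```

```bash
cat >> h.py <<'E'
K={'purple':((.377,-.249,70.8),(.564,.367,65.7)),'yellow':((.382,.269,-58.9),(.532,-.356,66.)),
   'red':((.444,.083,56.8),(.669,.136,-56.)),'green':((.470,-.083,-37.5),(.659,-.130,-80.2))}
def plan(x,y,z,along):
    "calls (equal offsets in present tool axes) to reach x,y,z with tool y square to 'along'; last call turns"
    s=readout.read_state(); q=s["ee_rot"]; A=R.from_quat([*q[1:],q[0]])
    best=None
    for t in (along+90,along-90):
        t=np.radians(t); Y=np.array([np.cos(t),np.sin(t),0]); Z=np.array([0,0,-1.])
        d=(A.inv()*R.from_matrix(np.c_[np.cross(Y,Z),Y,Z])).as_rotvec()/(np.pi/2)
        if best is None or np.linalg.norm(d)<np.linalg.norm(best): best=d
    o=A.inv().apply(np.array([x,y,z])-s["ee_pos"])/.12; n=int(np.ceil(abs(o).max()))
    print("t",s["t"],"calls",n,"offset",np.round(o/n,3),"rows",round(np.linalg.norm(o/n)*.12/.0417,1),"rot",np.round(best,3),"rows",round(np.linalg.norm(best)*90/7.16,1),"force",np.round(s["force"],1),"gap",s["finger_gap"],"grip",s["grip_force"],"q6",s["qpos"][5],"pos",np.round(s["ee_pos"],4))
E
python3 -c "
from h import *
plan(*K['yellow'][0][:2],.15,K['yellow'][0][2])"
```

```text
t 0.1 calls 3 offset [-0.854 -0.617  0.053] rows 3.0 rot [-0.001  0.     0.502] rows 6.3 force [0.1 0.7 0.2] gap 0.09445209424269206 grip 0.0 q6 -0.1505269244347047 pos [0.1363 0.5578 0.1686]
```

Call:
{"fn": "jog_arm", "kwargs": {
  "delta_rot": [
    [0, 0, 0],
    [0, 0, 0],
    [0, 0, 0],
    [0, 0, 0]
  ],
  "offset": [
    [-0.854, -0.617, 0.053],
    [-0.854, -0.617, 0.053],
    [-0.854, -0.617, 0.053],
    [-0.854, -0.617, 0.053]
  ],
  "fingers": [1, 1, 1, 1]
}}

```text
t: 0.43
ee_pos: [0.2215, 0.4572, 0.1619]
ee_rot: [0.001, 0.122, 0.993, -0.002]
force: [-0.2, 0.7, 0.8]
finger_gap: 0.0937
grip_force: 0.0
```

Call:
{"fn": "jog_arm", "kwargs": {
  "delta_rot": [
    [0, 0, 0],
    [0, 0, 0],
    [0, 0, 0],
    [0, 0, 0]
  ],
  "offset": [
    [-0.854, -0.617, 0.053],
    [-0.854, -0.617, 0.053],
    [-0.854, -0.617, 0.053],
    [-0.854, -0.617, 0.053]
  ],
  "fingers": [1, 1, 1, 1]
}}

```text
t: 0.77
ee_pos: [0.3038, 0.3616, 0.1562]
ee_rot: [0.001, 0.123, 0.992, -0.002]
force: [0.5, 0.5, 0.0]
finger_gap: 0.0942
grip_force: 0.0
```

Call:
{"fn": "jog_arm", "kwargs": {
  "delta_rot": [
    [0, 0, 0.502],
    [0, 0, 0.502],
    [0, 0, 0.502],
    [0, 0, 0.502],
    [0, 0, 0.502],
    [0, 0, 0.502],
    [0, 0, 0.502],
    [0, 0, 0.502],
    [0, 0, 0.502],
    [0, 0, 0.502]
  ],
  "offset": [
    [-0.854, -0.617, 0.053],
    [-0.854, -0.617, 0.053],
    [-0.854, -0.617, 0.053],
    [-0.854, -0.617, 0.053],
    [-0.854, -0.617, 0.053],
    [-0.854, -0.617, 0.053],
    [-0.854, -0.617, 0.053],
    [-0.854, -0.617, 0.053],
    [-0.854, -0.617, 0.053],
    [-0.854, -0.617, 0.053]
  ],
  "fingers": [1, 1, 1, 1, 1, 1, 1, 1, 1, 1]
}}

```text
t: 1.6
ee_pos: [0.3821, 0.2703, 0.1504]
ee_rot: [-0.0, 0.491, 0.871, -0.0]
force: [-0.5, 0.7, -0.2]
finger_gap: 0.0941
grip_force: 0.0
```

```bash
python3 - <<'E'
from h import *
c=optics.camera("wrist"); cv2.imwrite("pics/w1.png",c["frame"]); P=world(c)
plan(*K['yellow'][0][:2],.03,K['yellow'][0][2])
q=cmask(c,'yellow')&(P[...,2]>.078)&(P[...,2]<.095)
print(q.sum(), rect(P[q][:,:2]))
E
```

```text
t 1.65 calls 2 offset [-0.004 -0.003  0.502] rows 1.4 rot [-0.    -0.     0.001] rows 0.0 force [-0.4  0.1  0.3] gap 0.09361377895546262 grip 0.0 q6 -0.11390545272693328 pos [0.3821 0.2702 0.1505]
1188 [  0.382   0.269  60.349  37.552 -57.202]
```

View pics/w1.png

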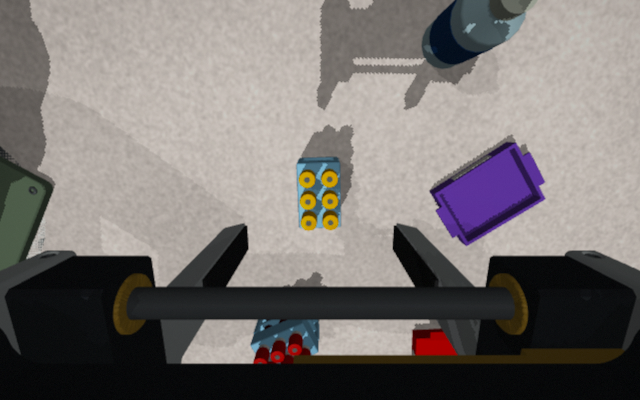

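The wrist view shows the yellow rack at about (319,195), square to the fingers. Position agrees with the top view to about 1 mm, so I'm going down.

Call:
{"fn": "jog_arm", "kwargs": {
  "delta_rot": [
    [0, 0, 0],
    [0, 0, 0],
    [0, 0, 0],
    [0, 0, 0],
    [0, 0, 0],
    [0, 0, 0],
    [0, 0, 0],
    [0, 0, 0],
    [0, 0, 0],
    [0, 0, 0],
    [0, 0, 0],
    [0, 0, 0],
    [0, 0, 0],
    [0, 0, 0],
    [0, 0, 0],
    [0, 0, 0]
  ],
  "offset": [
    [0, 0, 0.2],
    [0, 0, 0.4],
    [0, 0, 0.6],
    [0, 0, 0.8],
    [0, 0, 0.95],
    [0, 0, 1],
    [0, 0, 1],
    [0, 0, 1],
    [0, 0, 1],
    [0, 0, 1],
    [0, 0, 1],
    [0, 0, 1],
    [0, 0, 1],
    [0, 0, 1],
    [0, 0, 1],
    [0, 0, 1]
  ],
  "fingers": [1, 1, 1, 1, 1, 1, 1, 0.3, 0.3, 0.3, 0.3, 0.3, 0.3, 0.3, 0.3, 0.3],
  "newtons": 25
}}

```text
t: 2.98
ee_pos: [0.3822, 0.2697, 0.0306]
ee_rot: [-0.0, 0.492, 0.871, -0.0]
force: [-0.0, -0.8, 1.1]
finger_gap: 0.038
grip_force: 25.1
```

```bash
python3 - <<'E'
from h import *
c=optics.camera("wrist"); cv2.imwrite("pics/w2.png",c["frame"]);P=world(c)
q=cmask(c,'yellow')&(P[...,2]>.07)&(P[...,2]<.1)
print(q.sum(), rect(P[q][:,:2]), np.percentile(P[q][:,2],[5,50,95]))
s=readout.read_state();print(s['finger_gap'],s['grip_force'],s['force'],s['ft_torque'])
E
```

```text
3713 [  0.382   0.272  55.448  38.138 -57.219] [0.07252593 0.08255006 0.08385081]
0.03752962141747787 25.000290870666504 [-0.56764704 -0.20423134  1.06576711] [-0.13936123  0.0981255   0.03513533]
```

View pics/w2.png

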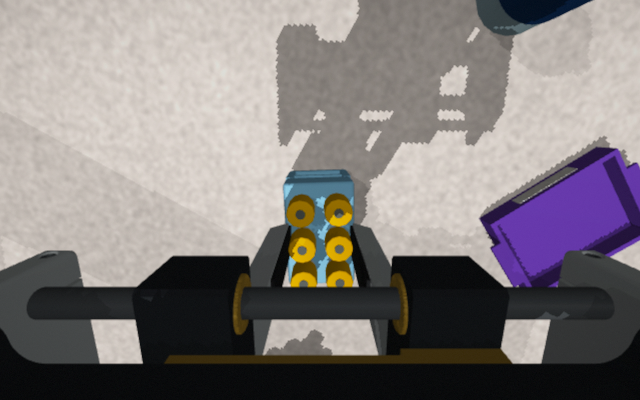

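The fingers have closed on both sides of the yellow rack near (320,230). The gap reads about 38 mm, less than the 46 mm width, so I'll test with a lift.

Call:
{"fn": "jog_arm", "kwargs": {
  "delta_rot": [
    [0, 0, 0],
    [0, 0, 0],
    [0, 0, 0],
    [0, 0, 0],
    [0, 0, 0],
    [0, 0, 0]
  ],
  "offset": [
    [0, 0, -0.05],
    [0, 0, -0.1],
    [0, 0, -0.17],
    [0, 0, -0.17],
    [0, 0, -0.17],
    [0, 0, -0.17]
  ],
  "fingers": [0.3, 0.3, 0.3, 0.3, 0.3, 0.3]
}}

```text
t: 3.53
ee_pos: [0.3826, 0.2698, 0.0512]
ee_rot: [0.0, 0.492, 0.871, 0.0]
force: [1.0, -1.0, -1.4]
finger_gap: 0.0378
grip_force: 25.0
```

```bash
python3 - <<'E'
from h import *
c=optics.camera("wrist"); cv2.imwrite("pics/w3.png",c["frame"]);P=world(c)
q=cmask(c,'yellow')&(P[...,2]>.05)&(P[...,2]<.13)
print(q.sum(), rect(P[q][:,:2]), np.percentile(P[q][:,2],[5,50,95]))
s=readout.read_state();print(s['finger_gap'],s['grip_force'],s['force'],s['ft_torque'],s['ee_pos'])
t=optics.camera("scene");cv2.imwrite("pics/s3.png",cv2.resize(t["frame"][80:240,240:440],(800,640))[:600])
E
```

```text
3950 [  0.384   0.267  66.383  41.743 -56.024] [0.09000892 0.1030949  0.10442615]
0.03821533918764826 24.999651610851288 [ 0.44113074 -0.12305324 -1.96976826] [-0.06314838  0.04104589 -0.05410091] [0.38228855 0.26967747 0.05087422]
```

View pics/s3.png

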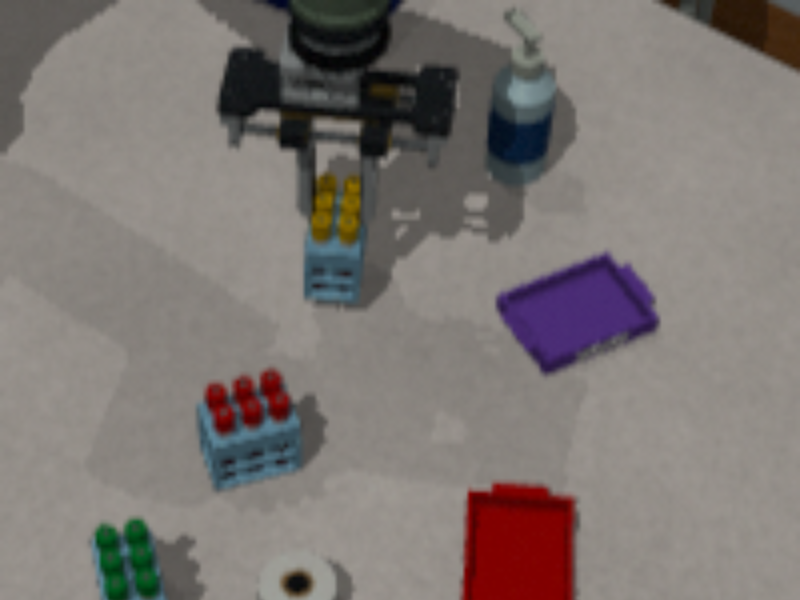

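The scene crop shows the yellow rack held upright, clear of the table, at about (335,240). Now the carry.

Call:
{"fn": "jog_arm", "kwargs": {
  "delta_rot": [
    [0, 0, 0],
    [0, 0, 0],
    [0, 0, 0],
    [0, 0, 0],
    [0, 0, 0]
  ],
  "offset": [
    [0, 0, -0.2],
    [0, 0, -0.5],
    [0, 0, -0.83],
    [0, 0, -0.83],
    [0, 0, -0.83]
  ],
  "fingers": [0.3, 0.3, 0.3, 0.3, 0.3]
}}

```text
t: 4.05
ee_pos: [0.3847, 0.2708, 0.1532]
ee_rot: [0.002, 0.492, 0.871, 0.003]
force: [-0.4, -1.1, -2.6]
finger_gap: 0.0379
grip_force: 25.0
```

```bash
python3 -c "
from h import *
plan(*K['yellow'][1][:2],.15,K['yellow'][1][2])"
```

```text
t 4.05 calls 6 offset [-0.851 -0.274  0.003] rows 2.6 rot [ 0.004 -0.001  0.612] rows 7.7 force [-0.4 -1.1 -2.6] gap 0.037896387829651726 grip 24.999667704105377 q6 -0.11336493460117635 pos [0.3847 0.2708 0.1532]
```

Call:
{"fn": "jog_arm", "kwargs": {
  "delta_rot": [
    [0, 0, 0],
    [0, 0, 0],
    [0, 0, 0],
    [0, 0, 0]
  ],
  "offset": [
    [-0.213, -0.068, 0],
    [-0.425, -0.137, 0],
    [-0.638, -0.205, 0],
    [-0.851, -0.274, 0.003]
  ],
  "fingers": [0.3, 0.3, 0.3, 0.3]
}}

```text
t: 4.38
ee_pos: [0.4052, 0.164, 0.1478]
ee_rot: [-0.002, 0.491, 0.871, -0.001]
force: [0.6, -0.2, -1.3]
finger_gap: 0.0379
grip_force: 25.0
```

Call:
{"fn": "jog_arm", "kwargs": {
  "delta_rot": [
    [0, 0, 0],
    [0, 0, 0],
    [0, 0, 0],
    [0, 0, 0]
  ],
  "offset": [
    [-0.213, -0.068, 0],
    [-0.425, -0.137, 0],
    [-0.638, -0.205, 0],
    [-0.851, -0.274, 0.003]
  ],
  "fingers": [0.3, 0.3, 0.3, 0.3]
}}

```text
t: 4.72
ee_pos: [0.4298, 0.0597, 0.1475]
ee_rot: [-0.002, 0.492, 0.871, -0.001]
force: [1.1, 0.3, -2.5]
finger_gap: 0.0378
grip_force: 25.0
```

Call:
{"fn": "jog_arm", "kwargs": {
  "delta_rot": [
    [0, 0, 0],
    [0, 0, 0],
    [0, 0, 0],
    [0, 0, 0]
  ],
  "offset": [
    [-0.213, -0.068, 0],
    [-0.425, -0.137, 0],
    [-0.638, -0.205, 0],
    [-0.851, -0.274, 0.003]
  ],
  "fingers": [0.3, 0.3, 0.3, 0.3]
}}

```text
t: 5.05
ee_pos: [0.4544, -0.0443, 0.147]
ee_rot: [-0.002, 0.492, 0.871, -0.0]
force: [0.7, 0.4, -2.3]
finger_gap: 0.0382
grip_force: 25.0
```

Call:
{"fn": "jog_arm", "kwargs": {
  "delta_rot": [
    [0, 0, 0],
    [0, 0, 0],
    [0, 0, 0],
    [0, 0, 0]
  ],
  "offset": [
    [-0.213, -0.068, 0],
    [-0.425, -0.137, 0],
    [-0.638, -0.205, 0],
    [-0.851, -0.274, 0.003]
  ],
  "fingers": [0.3, 0.3, 0.3, 0.3]
}}

```text
t: 5.38
ee_pos: [0.4791, -0.1484, 0.1465]
ee_rot: [-0.002, 0.492, 0.871, -0.0]
force: [0.1, 0.1, -0.9]
finger_gap: 0.0374
grip_force: 25.0
```

Call:
{"fn": "jog_arm", "kwargs": {
  "delta_rot": [
    [0, 0, 0],
    [0, 0, 0],
    [0, 0, 0],
    [0, 0, 0]
  ],
  "offset": [
    [-0.213, -0.068, 0],
    [-0.425, -0.137, 0],
    [-0.638, -0.205, 0],
    [-0.851, -0.274, 0.003]
  ],
  "fingers": [0.3, 0.3, 0.3, 0.3]
}}

```text
t: 5.72
ee_pos: [0.5037, -0.2526, 0.1458]
ee_rot: [-0.003, 0.492, 0.871, 0.0]
force: [-0.1, 0.5, -0.9]
finger_gap: 0.0379
grip_force: 25.0
```

Call:
{"fn": "jog_arm", "kwargs": {
  "delta_rot": [
    [0, 0, 0.06],
    [0, 0, 0.12],
    [0, 0, 0.18],
    [0, 0, 0.24],
    [0, 0, 0.31],
    [0, 0, 0.38],
    [0, 0, 0.44],
    [0, 0, 0.5],
    [0, 0, 0.56],
    [0, 0, 0.612],
    [0, 0, 0.612],
    [0, 0, 0.612],
    [0, 0, 0.612]
  ],
  "offset": [
    [-0.213, -0.068, 0],
    [-0.425, -0.137, 0],
    [-0.638, -0.205, 0],
    [-0.851, -0.274, 0.003],
    [-0.851, -0.274, 0.003],
    [-0.851, -0.274, 0.003],
    [-0.851, -0.274, 0.003],
    [-0.851, -0.274, 0.003],
    [-0.851, -0.274, 0.003],
    [-0.851, -0.274, 0.003],
    [-0.851, -0.274, 0.003],
    [-0.851, -0.274, 0.003],
    [-0.851, -0.274, 0.003]
  ],
  "fingers": [0.3, 0.3, 0.3, 0.3, 0.3, 0.3, 0.3, 0.3, 0.3, 0.3, 0.3, 0.3, 0.3]
}}

```text
t: 6.8
ee_pos: [0.529, -0.3562, 0.1467]
ee_rot: [-0.001, 0.838, 0.545, -0.0]
force: [0.2, -0.3, -1.2]
finger_gap: 0.0379
grip_force: 25.0
```

```bash
python3 - <<'E'
from h import *
c=optics.camera("wrist"); cv2.imwrite("pics/w4.png",c["frame"]);P=world(c);Y=cmask(c,'yellow')
q=Y&(P[...,2]>.17)&(P[...,2]<.24); print(q.sum(), rect(P[q][:,:2]), np.percentile(P[q][:,2],[5,50,95]))
q=Y&(P[...,2]<.03)&(P[...,2]>.012); print(q.sum(), rect(P[q][:,:2]))
plan(*K['yellow'][1][:2],.04,K['yellow'][1][2])
E
```

```text
3978 [ 0.53  -0.357 68.835 45.322 70.272] [0.18473947 0.19854725 0.19992343]
959 [ 3.93000e-01 -3.69000e-01  4.06244e+02  1.26086e+02  7.08300e+00]
t 6.85 calls 1 offset [0.011 0.021 0.893] rows 2.6 rot [-0.001 -0.     0.001] rows 0.0 force [-0.4  0.2 -2.4] gap 0.038254087044704295 grip 24.999719560146332 q6 -0.3105770065236385 pos [ 0.5293 -0.3564  0.1472]
```

View pics/w4.png

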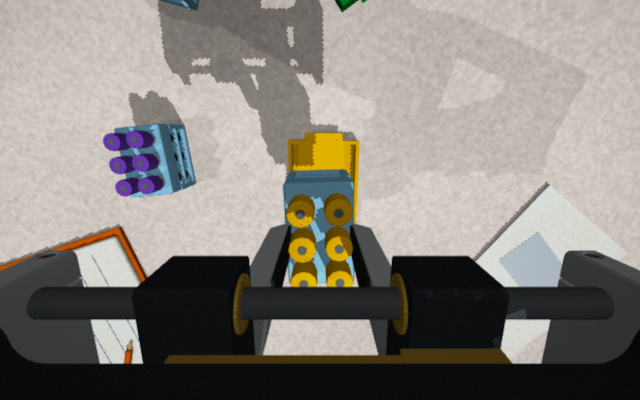

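The wrist view shows the yellow rack over its tray (tray edge at (323,150)), parallel and centred. Lowering.

Call:
{"fn": "jog_arm", "kwargs": {
  "delta_rot": [
    [0, 0, 0],
    [0, 0, 0],
    [0, 0, 0],
    [0, 0, 0],
    [0, 0, 0],
    [0, 0, 0],
    [0, 0, 0],
    [0, 0, 0],
    [0, 0, 0],
    [0, 0, 0],
    [0, 0, 0],
    [0, 0, 0],
    [0, 0, 0],
    [0, 0, 0],
    [0, 0, 0]
  ],
  "offset": [
    [0.01, 0.02, 0.2],
    [0.01, 0.02, 0.4],
    [0.01, 0.02, 0.6],
    [0.01, 0.02, 0.75],
    [0.01, 0.02, 0.85],
    [0.01, 0.02, 0.91],
    [0.01, 0.02, 0.935],
    [0.01, 0.02, 0.935],
    [0.01, 0.02, 0.935],
    [0.01, 0.02, 0.935],
    [0.01, 0.02, 0.935],
    [0.01, 0.02, 0.935],
    [0.01, 0.02, 0.935],
    [0.01, 0.02, 0.935],
    [0.01, 0.02, 0.935]
  ],
  "fingers": [0.3, 0.3, 0.3, 0.3, 0.3, 0.3, 0.3, 0.3, 0.3, 0.5, 0.7, 0.9, 1, 1, 1]
}}

```text
t: 8.1
ee_pos: [0.5327, -0.3569, 0.0366]
ee_rot: [0.0, 0.839, 0.545, 0.0]
force: [-0.6, -0.2, 0.1]
finger_gap: 0.0742
grip_force: 0.0
```

Call:
{"fn": "jog_arm", "kwargs": {
  "delta_rot": [
    [0, 0, 0],
    [0, 0, 0],
    [0, 0, 0],
    [0, 0, 0],
    [0, 0, 0],
    [0, 0, 0]
  ],
  "offset": [
    [0, 0, -0.2],
    [0, 0, -0.5],
    [0, 0, -0.8],
    [0, 0, -1],
    [0, 0, -1],
    [0, 0, -1]
  ],
  "fingers": [1, 1, 1, 1, 1, 1]
}}

```text
t: 8.6
ee_pos: [0.5337, -0.3578, 0.1586]
ee_rot: [0.002, 0.839, 0.545, 0.001]
force: [0.3, -0.0, -0.4]
finger_gap: 0.0939
grip_force: 0.0
```

```bash
python3 - <<'E'
from h import *
c=optics.camera("wrist");P=world(c);Y=cmask(c,'yellow')
q=Y&(P[...,2]>.078)&(P[...,2]<.1); print(q.sum(), rect(P[q][:,:2]), np.percentile(P[q][:,2],[5,50,95]))
plan(*K['purple'][0][:2],.15,K['purple'][0][2])
E
```

```text
1183 [ 0.533 -0.357 60.08  36.757 67.802] [0.08204857 0.08637081 0.08760732]
t 8.65 calls 2 offset [ 0.146 -0.774  0.025] rows 2.3 rot [ 0.     0.    -0.053] rows 0.7 force [-0.7  0.  -1. ] gap 0.09423908643357669 grip 0.0 q6 -0.30625550858106243 pos [ 0.5324 -0.3566  0.1561]
```

Yellow is in its tray at (0.533,-0.357), cap height right. On to purple.

Call:
{"fn": "jog_arm", "kwargs": {
  "delta_rot": [
    [0, 0, 0],
    [0, 0, 0],
    [0, 0, 0],
    [0, 0, 0]
  ],
  "offset": [
    [0.037, -0.194, 0],
    [0.073, -0.387, 0.01],
    [0.11, -0.58, 0.02],
    [0.146, -0.774, 0.025]
  ],
  "fingers": [1, 1, 1, 1]
}}

```text
t: 8.98
ee_pos: [0.4522, -0.3007, 0.1497]
ee_rot: [-0.003, 0.839, 0.545, -0.001]
force: [-0.3, -0.9, -0.3]
finger_gap: 0.0937
grip_force: 0.0
```

Call:
{"fn": "jog_arm", "kwargs": {
  "delta_rot": [
    [0, 0, 0],
    [0, 0, 0],
    [0, 0, -0.03],
    [0, 0, -0.053],
    [0, 0, -0.053],
    [0, 0, -0.053]
  ],
  "offset": [
    [0.037, -0.194, 0],
    [0.073, -0.387, 0.01],
    [0.11, -0.58, 0.02],
    [0.146, -0.774, 0.025],
    [0.146, -0.774, 0.025],
    [0.146, -0.774, 0.025]
  ],
  "fingers": [1, 1, 1, 1, 1, 1]
}}

```text
t: 9.48
ee_pos: [0.3754, -0.2476, 0.148]
ee_rot: [-0.002, 0.815, 0.579, -0.0]
force: [0.5, 0.3, 0.9]
finger_gap: 0.0939
grip_force: 0.0
```

```bash
python3 - <<'E'
from h import *
c=optics.camera("wrist");P=world(c);Y=cmask(c,'purple')
q=Y&(P[...,2]>.076)&(P[...,2]<.1); print(q.sum(), rect(P[q][:,:2]))
plan(*K['purple'][0][:2],.0305,K['purple'][0][2])
E
```

```text
1185 [ 0.378 -0.249 59.619 36.904 71.675]
t 9.5333 calls 1 offset [-0.003  0.008  0.985] rows 2.8 rot [-0.001 -0.001 -0.001] rows 0.0 force [ 0.  -0.2  0.2] gap 0.09400711357852044 grip 0.0 q6 -0.4396186489969885 pos [ 0.3764 -0.2486  0.1488]
```

Call:
{"fn": "jog_arm", "kwargs": {
  "delta_rot": [
    [0, 0, 0],
    [0, 0, 0],
    [0, 0, 0],
    [0, 0, 0],
    [0, 0, 0],
    [0, 0, 0],
    [0, 0, 0],
    [0, 0, 0],
    [0, 0, 0],
    [0, 0, 0],
    [0, 0, 0],
    [0, 0, 0],
    [0, 0, 0],
    [0, 0, 0],
    [0, 0, 0],
    [0, 0, 0]
  ],
  "offset": [
    [0, 0.01, 0.2],
    [0, 0.01, 0.4],
    [0, 0.01, 0.6],
    [0, 0.01, 0.8],
    [0, 0.01, 0.95],
    [0, 0.01, 0.985],
    [0, 0.01, 0.985],
    [0, 0.01, 0.985],
    [0, 0.01, 0.985],
    [0, 0.01, 0.985],
    [0, 0.01, 0.985],
    [0, 0.01, 0.985],
    [0, 0.01, 0.985],
    [0, 0.01, 0.985],
    [0, 0.01, 0.985],
    [0, 0.01, 0.985]
  ],
  "fingers": [1, 1, 1, 1, 1, 1, 1, 0.3, 0.3, 0.3, 0.3, 0.3, 0.3, 0.3, 0.3, 0.3],
  "newtons": 25
}}

```text
t: 10.87
ee_pos: [0.3781, -0.2495, 0.032]
ee_rot: [-0.0, 0.815, 0.579, -0.0]
force: [0.6, -0.2, 0.1]
finger_gap: 0.0381
grip_force: 25.1
```

Call:
{"fn": "jog_arm", "kwargs": {
  "delta_rot": [
    [0, 0, 0],
    [0, 0, 0],
    [0, 0, 0],
    [0, 0, 0],
    [0, 0, 0],
    [0, 0, 0]
  ],
  "offset": [
    [0, 0, -0.1],
    [0, 0, -0.3],
    [0, 0, -0.6],
    [0, 0, -0.9],
    [0, 0, -1],
    [0, 0, -1]
  ],
  "fingers": [0.3, 0.3, 0.3, 0.3, 0.3, 0.3]
}}

```text
t: 11.37
ee_pos: [0.3806, -0.2519, 0.1562]
ee_rot: [0.004, 0.815, 0.579, 0.001]
force: [0.1, -0.3, -1.0]
finger_gap: 0.038
grip_force: 25.0
```

```bash
python3 - <<'E'
from h import *
c=optics.camera("wrist");P=world(c);Y=cmask(c,'purple')
q=Y&(P[...,2]>.17)&(P[...,2]<.24); print(q.sum(), rect(P[q][:,:2]), np.percentile(P[q][:,2],[5,50,95]))
plan(*K['purple'][1][:2],.15,K['purple'][1][2])
E
```

```text
3768 [ 0.38  -0.249 56.427 40.564 72.1  ] [0.19398778 0.20638218 0.20759888]
t 11.4167 calls 6 offset [ 0.894 -0.04   0.003] rows 2.6 rot [0.002 0.001 0.056] rows 0.7 force [-0.3  0.1 -1.6] gap 0.03770534730493315 grip 24.996151328086853 q6 -0.4390574165367766 pos [ 0.3791 -0.2505  0.1535]
```

Call:
{"fn": "jog_arm", "kwargs": {
  "delta_rot": [
    [0, 0, 0],
    [0, 0, 0],
    [0, 0, 0],
    [0, 0, 0]
  ],
  "offset": [
    [0.22, -0.01, 0],
    [0.45, -0.02, 0],
    [0.67, -0.03, 0],
    [0.894, -0.04, 0.003]
  ],
  "fingers": [0.3, 0.3, 0.3, 0.3]
}}

```text
t: 11.75
ee_pos: [0.4072, -0.1447, 0.1489]
ee_rot: [-0.002, 0.816, 0.579, -0.001]
force: [0.7, 0.1, -0.7]
finger_gap: 0.0376
grip_force: 25.0
```

Call:
{"fn": "jog_arm", "kwargs": {
  "delta_rot": [
    [0, 0, 0],
    [0, 0, 0],
    [0, 0, 0],
    [0, 0, 0]
  ],
  "offset": [
    [0.22, -0.01, 0],
    [0.45, -0.02, 0],
    [0.67, -0.03, 0],
    [0.894, -0.04, 0.003]
  ],
  "fingers": [0.3, 0.3, 0.3, 0.3]
}}

```text
t: 12.08
ee_pos: [0.4379, -0.0419, 0.1485]
ee_rot: [-0.002, 0.815, 0.579, -0.002]
force: [-0.2, -0.3, -0.4]
finger_gap: 0.0377
grip_force: 25.0
```

Call:
{"fn": "jog_arm", "kwargs": {
  "delta_rot": [
    [0, 0, 0],
    [0, 0, 0],
    [0, 0, 0],
    [0, 0, 0]
  ],
  "offset": [
    [0.22, -0.01, 0],
    [0.45, -0.02, 0],
    [0.67, -0.03, 0],
    [0.894, -0.04, 0.003]
  ],
  "fingers": [0.3, 0.3, 0.3, 0.3]
}}

```text
t: 12.42
ee_pos: [0.4685, 0.0605, 0.148]
ee_rot: [-0.002, 0.815, 0.579, -0.002]
force: [0.6, 0.4, -1.0]
finger_gap: 0.0375
grip_force: 25.0
```

Call:
{"fn": "jog_arm", "kwargs": {
  "delta_rot": [
    [0, 0, 0],
    [0, 0, 0],
    [0, 0, 0],
    [0, 0, 0]
  ],
  "offset": [
    [0.22, -0.01, 0],
    [0.45, -0.02, 0],
    [0.67, -0.03, 0],
    [0.894, -0.04, 0.003]
  ],
  "fingers": [0.3, 0.3, 0.3, 0.3]
}}

```text
t: 12.75
ee_pos: [0.4994, 0.1629, 0.1474]
ee_rot: [-0.001, 0.815, 0.579, -0.003]
force: [-0.4, -0.7, -0.7]
finger_gap: 0.0377
grip_force: 25.0
```

Call:
{"fn": "jog_arm", "kwargs": {
  "delta_rot": [
    [0, 0, 0],
    [0, 0, 0],
    [0, 0, 0],
    [0, 0, 0]
  ],
  "offset": [
    [0.22, -0.01, 0],
    [0.45, -0.02, 0],
    [0.67, -0.03, 0],
    [0.894, -0.04, 0.003]
  ],
  "fingers": [0.3, 0.3, 0.3, 0.3]
}}

```text
t: 13.08
ee_pos: [0.5302, 0.2654, 0.1466]
ee_rot: [-0.001, 0.815, 0.579, -0.003]
force: [1.4, -0.2, -1.4]
finger_gap: 0.0382
grip_force: 25.0
```

Call:
{"fn": "jog_arm", "kwargs": {
  "delta_rot": [
    [0, 0, 0],
    [0, 0, 0.02],
    [0, 0, 0.04],
    [0, 0, 0.056],
    [0, 0, 0.056],
    [0, 0, 0.056],
    [0, 0, 0.056]
  ],
  "offset": [
    [0.22, -0.01, 0],
    [0.45, -0.02, 0],
    [0.67, -0.03, 0],
    [0.894, -0.04, 0.003],
    [0.894, -0.04, 0.003],
    [0.894, -0.04, 0.003],
    [0.894, -0.04, 0.003]
  ],
  "fingers": [0.3, 0.3, 0.3, 0.3, 0.3, 0.3, 0.3]
}}

```text
t: 13.67
ee_pos: [0.5614, 0.3665, 0.147]
ee_rot: [-0.0, 0.84, 0.543, -0.003]
force: [-0.4, -1.2, -0.6]
finger_gap: 0.0381
grip_force: 25.0
```

```bash
python3 - <<'E'
from h import *
c=optics.camera("wrist");P=world(c);Y=cmask(c,'purple');cv2.imwrite("pics/w5.png",c["frame"])
q=Y&(P[...,2]>.17)&(P[...,2]<.24); print(q.sum(), rect(P[q][:,:2]), np.percentile(P[q][:,2],[5,50,95]))
plan(*K['purple'][1][:2],.036,K['purple'][1][2])
E
```

```text
3795 [ 0.564  0.37  60.704 44.74  67.615] [0.18434069 0.19707165 0.19838771]
t 13.7167 calls 1 offset [0.017 0.017 0.931] rows 2.7 rot [-0.001  0.002  0.   ] rows 0.0 force [-0.9 -0.  -1.7] gap 0.03811685189144764 grip 24.996234476566315 q6 0.8731567365085059 pos [0.5617 0.3662 0.1477]
```

View pics/w5.png

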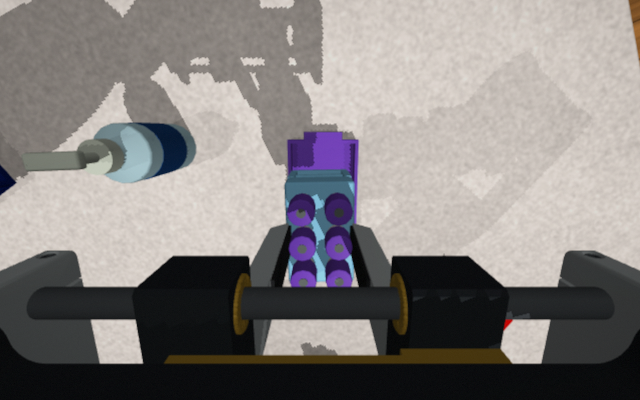

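The wrist view shows purple centred over its tray (edge at (323,150)). The bottle at (140,150) is about 15 cm off to the side, so it's safe to lower.

Call:
{"fn": "jog_arm", "kwargs": {
  "delta_rot": [
    [0, 0, 0],
    [0, 0, 0],
    [0, 0, 0],
    [0, 0, 0],
    [0, 0, 0],
    [0, 0, 0],
    [0, 0, 0],
    [0, 0, 0],
    [0, 0, 0],
    [0, 0, 0],
    [0, 0, 0],
    [0, 0, 0],
    [0, 0, 0],
    [0, 0, 0],
    [0, 0, 0],
    [0, 0, 0]
  ],
  "offset": [
    [0.017, 0.017, 0.2],
    [0.017, 0.017, 0.4],
    [0.017, 0.017, 0.6],
    [0.017, 0.017, 0.75],
    [0.017, 0.017, 0.85],
    [0.017, 0.017, 0.91],
    [0.017, 0.017, 0.935],
    [0.017, 0.017, 0.935],
    [0.017, 0.017, 0.935],
    [0.017, 0.017, 0.935],
    [0.017, 0.017, 0.935],
    [0.017, 0.017, 0.935],
    [0.017, 0.017, 0.935],
    [0.017, 0.017, 0.935],
    [0.017, 0.017, 0.935],
    [0.017, 0.017, 0.935]
  ],
  "fingers": [0.3, 0.3, 0.3, 0.3, 0.3, 0.3, 0.3, 0.3, 0.3, 0.5, 0.7, 0.9, 1, 1, 1, 1]
}}

```text
t: 15.05
ee_pos: [0.5657, 0.3688, 0.0377]
ee_rot: [0.0, 0.84, 0.543, 0.0]
force: [-0.7, 0.0, -0.5]
finger_gap: 0.081
grip_force: 0.0
```

Call:
{"fn": "jog_arm", "kwargs": {
  "delta_rot": [
    [0, 0, 0],
    [0, 0, 0],
    [0, 0, 0],
    [0, 0, 0],
    [0, 0, 0],
    [0, 0, 0]
  ],
  "offset": [
    [0, 0, -0.2],
    [0, 0, -0.5],
    [0, 0, -0.8],
    [0, 0, -1],
    [0, 0, -1],
    [0, 0, -1]
  ],
  "fingers": [1, 1, 1, 1, 1, 1]
}}

```text
t: 15.55
ee_pos: [0.5671, 0.3694, 0.1601]
ee_rot: [0.0, 0.84, 0.543, 0.002]
force: [-0.2, -0.6, -1.2]
finger_gap: 0.0938
grip_force: 0.0
```

```bash
python3 - <<'E'
from h import *
c=optics.camera("wrist");P=world(c);Y=cmask(c,'purple')
q=Y&(P[...,2]>.078)&(P[...,2]<.1); print(q.sum(), rect(P[q][:,:2]), np.percentile(P[q][:,2],[5,50,95]))
plan(*K['red'][0][:2],.15,K['red'][0][2])
E
```

```text
1116 [ 0.566  0.37  60.059 36.874 66.328] [0.0825855  0.08642101 0.08752456]
t 15.6 calls 3 offset [-0.862  0.018  0.021] rows 2.5 rot [0.    0.    0.099] rows 1.2 force [-0.7 -0.2 -0.9] gap 0.09405898464055323 grip 0.0 q6 0.8732009637543144 pos [0.5655 0.3686 0.1575]
```

Purple stands at (0.566,0.370) at the right height. Next, red.

Call:
{"fn": "jog_arm", "kwargs": {
  "delta_rot": [
    [0, 0, 0],
    [0, 0, 0],
    [0, 0, 0],
    [0, 0, 0]
  ],
  "offset": [
    [-0.215, 0, 0],
    [-0.43, 0.01, 0.01],
    [-0.645, 0.015, 0.015],
    [-0.862, 0.018, 0.021]
  ],
  "fingers": [1, 1, 1, 1]
}}

```text
t: 15.93
ee_pos: [0.5224, 0.2719, 0.1516]
ee_rot: [-0.001, 0.84, 0.543, -0.003]
force: [0.0, -0.4, 0.5]
finger_gap: 0.0938
grip_force: 0.0
```

Call:
{"fn": "jog_arm", "kwargs": {
  "delta_rot": [
    [0, 0, 0],
    [0, 0, 0],
    [0, 0, 0],
    [0, 0, 0]
  ],
  "offset": [
    [-0.215, 0, 0],
    [-0.43, 0.01, 0.01],
    [-0.645, 0.015, 0.015],
    [-0.862, 0.018, 0.021]
  ],
  "fingers": [1, 1, 1, 1]
}}

```text
t: 16.27
ee_pos: [0.4818, 0.1769, 0.1495]
ee_rot: [-0.001, 0.84, 0.543, -0.003]
force: [-1.3, -0.6, -0.7]
finger_gap: 0.094
grip_force: 0.0
```

Call:
{"fn": "jog_arm", "kwargs": {
  "delta_rot": [
    [0, 0, 0],
    [0, 0, 0.05],
    [0, 0, 0.099],
    [0, 0, 0.099],
    [0, 0, 0.099],
    [0, 0, 0.099]
  ],
  "offset": [
    [-0.215, 0, 0],
    [-0.43, 0.01, 0.01],
    [-0.645, 0.015, 0.015],
    [-0.862, 0.018, 0.021],
    [-0.862, 0.018, 0.021],
    [-0.862, 0.018, 0.021]
  ],
  "fingers": [1, 1, 1, 1, 1, 1]
}}

```text
t: 16.77
ee_pos: [0.442, 0.0826, 0.1479]
ee_rot: [-0.001, 0.88, 0.475, -0.002]
force: [0.0, 0.1, 0.0]
finger_gap: 0.0942
grip_force: 0.0
```

```bash
python3 - <<'E'
from h import *
c=optics.camera("wrist");P=world(c);Y=cmask(c,'red')
q=Y&(P[...,2]>.076)&(P[...,2]<.1); print(q.sum(), rect(P[q][:,:2]))
plan(*K['red'][0][:2],.0305,K['red'][0][2])
E
```

```text
1229 [ 0.445  0.083 59.806 37.607 56.716]
t 16.8167 calls 1 offset [0.005 0.012 0.983] rows 2.8 rot [-0.002  0.001 -0.   ] rows 0.0 force [0.3 0.7 0.4] gap 0.09389008360476502 grip 0.0 q6 0.5727457952802157 pos [0.4428 0.0832 0.1484]
```

Call:
{"fn": "jog_arm", "kwargs": {
  "delta_rot": [
    [0, 0, 0],
    [0, 0, 0],
    [0, 0, 0],
    [0, 0, 0],
    [0, 0, 0],
    [0, 0, 0],
    [0, 0, 0],
    [0, 0, 0],
    [0, 0, 0],
    [0, 0, 0],
    [0, 0, 0],
    [0, 0, 0],
    [0, 0, 0],
    [0, 0, 0],
    [0, 0, 0],
    [0, 0, 0]
  ],
  "offset": [
    [0, 0.01, 0.2],
    [0, 0.01, 0.4],
    [0, 0.01, 0.6],
    [0, 0.01, 0.8],
    [0, 0.01, 0.95],
    [0, 0.01, 0.985],
    [0, 0.01, 0.985],
    [0, 0.01, 0.985],
    [0, 0.01, 0.985],
    [0, 0.01, 0.985],
    [0, 0.01, 0.985],
    [0, 0.01, 0.985],
    [0, 0.01, 0.985],
    [0, 0.01, 0.985],
    [0, 0.01, 0.985],
    [0, 0.01, 0.985]
  ],
  "fingers": [1, 1, 1, 1, 1, 1, 1, 0.3, 0.3, 0.3, 0.3, 0.3, 0.3, 0.3, 0.3, 0.3],
  "newtons": 25
}}

```text
t: 18.15
ee_pos: [0.4449, 0.0825, 0.0319]
ee_rot: [-0.0, 0.88, 0.476, -0.0]
force: [-1.2, 1.2, 0.7]
finger_gap: 0.0381
grip_force: 25.1
```

Call:
{"fn": "jog_arm", "kwargs": {
  "delta_rot": [
    [0, 0, 0],
    [0, 0, 0],
    [0, 0, 0],
    [0, 0, 0],
    [0, 0, 0],
    [0, 0, 0]
  ],
  "offset": [
    [0, 0, -0.1],
    [0, 0, -0.3],
    [0, 0, -0.6],
    [0, 0, -0.9],
    [0, 0, -1],
    [0, 0, -1]
  ],
  "fingers": [0.3, 0.3, 0.3, 0.3, 0.3, 0.3]
}}

```text
t: 18.65
ee_pos: [0.4483, 0.0825, 0.1558]
ee_rot: [0.002, 0.88, 0.476, 0.004]
force: [0.0, -0.2, -2.5]
finger_gap: 0.0379
grip_force: 25.0
```

```bash
python3 - <<'E'
from h import *
c=optics.camera("wrist");P=world(c);Y=cmask(c,'red')
q=Y&(P[...,2]>.17)&(P[...,2]<.24); print(q.sum(), rect(P[q][:,:2]), np.percentile(P[q][:,2],[5,50,95]))
plan(*K['red'][1][:2],.15,K['red'][1][2])
E
```

```text
3906 [ 0.448  0.085 56.689 40.174 56.81 ] [0.19344486 0.20619655 0.20747792]
t 18.7 calls 2 offset [0.695 0.655 0.016] rows 2.7 rot [ 0.002  0.    -0.746] rows 9.4 force [-1.2  0.9 -2.1] gap 0.03776562096447836 grip 24.992523193359375 q6 0.5707806348858998 pos [0.4462 0.0825 0.1531]
```

Call:
{"fn": "jog_arm", "kwargs": {
  "delta_rot": [
    [0, 0, 0],
    [0, 0, 0],
    [0, 0, 0],
    [0, 0, 0]
  ],
  "offset": [
    [0.174, 0.164, 0],
    [0.348, 0.328, 0],
    [0.521, 0.491, 0],
    [0.695, 0.655, 0.01]
  ],
  "fingers": [0.3, 0.3, 0.3, 0.3]
}}

```text
t: 19.03
ee_pos: [0.5553, 0.1095, 0.1474]
ee_rot: [-0.001, 0.88, 0.476, -0.002]
force: [0.3, 0.2, -1.8]
finger_gap: 0.0377
grip_force: 25.0
```

Call:
{"fn": "jog_arm", "kwargs": {
  "delta_rot": [
    [0, 0, -0.06],
    [0, 0, -0.12],
    [0, 0, -0.18],
    [0, 0, -0.25],
    [0, 0, -0.32],
    [0, 0, -0.39],
    [0, 0, -0.46],
    [0, 0, -0.53],
    [0, 0, -0.6],
    [0, 0, -0.66],
    [0, 0, -0.71],
    [0, 0, -0.746],
    [0, 0, -0.746],
    [0, 0, -0.746],
    [0, 0, -0.746]
  ],
  "offset": [
    [0.174, 0.164, 0],
    [0.348, 0.328, 0],
    [0.521, 0.491, 0],
    [0.695, 0.655, 0.01],
    [0.695, 0.655, 0.01],
    [0.695, 0.655, 0.01],
    [0.695, 0.655, 0.01],
    [0.695, 0.655, 0.01],
    [0.695, 0.655, 0.01],
    [0.695, 0.655, 0.01],
    [0.695, 0.655, 0.01],
    [0.695, 0.655, 0.01],
    [0.695, 0.655, 0.01],
    [0.695, 0.655, 0.01],
    [0.695, 0.655, 0.01]
  ],
  "fingers": [0.3, 0.3, 0.3, 0.3, 0.3, 0.3, 0.3, 0.3, 0.3, 0.3, 0.3, 0.3, 0.3, 0.3, 0.3]
}}

```text
t: 20.28
ee_pos: [0.6667, 0.136, 0.1473]
ee_rot: [-0.002, 0.47, 0.882, -0.001]
force: [0.8, 0.0, -2.8]
finger_gap: 0.0379
grip_force: 25.0
```

```bash
python3 - <<'E'
from h import *
c=optics.camera("wrist");P=world(c);Y=cmask(c,'red');cv2.imwrite("pics/w6.png",c["frame"])
q=Y&(P[...,2]>.17)&(P[...,2]<.24); print(q.sum(), rect(P[q][:,:2]), np.percentile(P[q][:,2],[5,50,95]))
plan(*K['red'][1][:2],.0355,K['red'][1][2])
E
```

```text
3910 [  0.666   0.14   61.064  44.518 -55.049] [0.18468417 0.19754739 0.19885037]
t 20.3333 calls 1 offset [-0.01   0.016  0.936] rows 2.7 rot [-0.001 -0.001 -0.001] rows 0.0 force [-0.8 -0.4 -1.3] gap 0.03780092926279556 grip 24.99178558588028 q6 -0.5175558672319788 pos [0.667  0.136  0.1479]
```

View pics/w6.png

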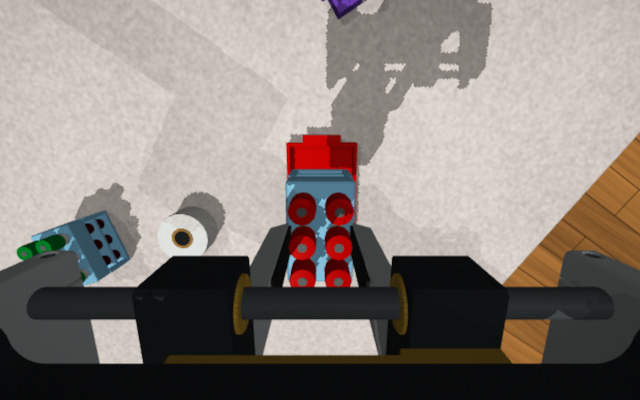

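The wrist view shows red centred over its tray (edge at (322,150)). The label roll at (182,236) is well clear.

Call:
{"fn": "jog_arm", "kwargs": {
  "delta_rot": [
    [0, 0, 0],
    [0, 0, 0],
    [0, 0, 0],
    [0, 0, 0],
    [0, 0, 0],
    [0, 0, 0],
    [0, 0, 0],
    [0, 0, 0],
    [0, 0, 0],
    [0, 0, 0],
    [0, 0, 0],
    [0, 0, 0],
    [0, 0, 0],
    [0, 0, 0],
    [0, 0, 0],
    [0, 0, 0]
  ],
  "offset": [
    [-0.01, 0.016, 0.2],
    [-0.01, 0.016, 0.4],
    [-0.01, 0.016, 0.6],
    [-0.01, 0.016, 0.75],
    [-0.01, 0.016, 0.85],
    [-0.01, 0.016, 0.91],
    [-0.01, 0.016, 0.937],
    [-0.01, 0.016, 0.937],
    [-0.01, 0.016, 0.937],
    [-0.01, 0.016, 0.937],
    [-0.01, 0.016, 0.937],
    [-0.01, 0.016, 0.937],
    [-0.01, 0.016, 0.937],
    [-0.01, 0.016, 0.937],
    [-0.01, 0.016, 0.937],
    [-0.01, 0.016, 0.937]
  ],
  "fingers": [0.3, 0.3, 0.3, 0.3, 0.3, 0.3, 0.3, 0.3, 0.3, 0.5, 0.7, 0.9, 1, 1, 1, 1]
}}

```text
t: 21.67
ee_pos: [0.6702, 0.1362, 0.0372]
ee_rot: [0.0, 0.47, 0.883, 0.0]
force: [-0.1, 0.1, -0.5]
finger_gap: 0.081
grip_force: 0.0
```

Call:
{"fn": "jog_arm", "kwargs": {
  "delta_rot": [
    [0, 0, 0],
    [0, 0, 0],
    [0, 0, 0],
    [0, 0, 0],
    [0, 0, 0],
    [0, 0, 0]
  ],
  "offset": [
    [0, 0, -0.2],
    [0, 0, -0.5],
    [0, 0, -0.8],
    [0, 0, -1],
    [0, 0, -1],
    [0, 0, -1]
  ],
  "fingers": [1, 1, 1, 1, 1, 1]
}}

```text
t: 22.17
ee_pos: [0.6718, 0.1363, 0.1596]
ee_rot: [0.002, 0.47, 0.883, 0.001]
force: [0.3, 0.6, -0.7]
finger_gap: 0.0939
grip_force: 0.0
```

```bash
python3 - <<'E'
from h import *
c=optics.camera("wrist");P=world(c);Y=cmask(c,'red')
q=Y&(P[...,2]>.078)&(P[...,2]<.1); print(q.sum(), rect(P[q][:,:2]), np.percentile(P[q][:,2],[5,50,95]))
plan(*K['green'][0][:2],.15,K['green'][0][2])
E
```

```text
1172 [  0.672   0.137  59.75   36.804 -56.544] [0.08178823 0.08638328 0.08758641]
t 22.2167 calls 3 offset [-0.195 -0.801  0.019] rows 2.4 rot [ 0.     0.    -0.206] rows 2.6 force [-0.6  0.3 -0.3] gap 0.09435783528765727 grip 0.0 q6 -0.5186183352613233 pos [0.67   0.1361 0.1569]
```

Red is in place. Last one is green.

Call:
{"fn": "jog_arm", "kwargs": {
  "delta_rot": [
    [0, 0, 0],
    [0, 0, 0],
    [0, 0, 0],
    [0, 0, 0]
  ],
  "offset": [
    [-0.05, -0.2, 0],
    [-0.1, -0.4, 0.01],
    [-0.145, -0.6, 0.015],
    [-0.195, -0.801, 0.019]
  ],
  "fingers": [1, 1, 1, 1]
}}

```text
t: 22.55
ee_pos: [0.6004, 0.0626, 0.1511]
ee_rot: [-0.003, 0.47, 0.883, -0.001]
force: [1.1, 0.2, -0.2]
finger_gap: 0.0938
grip_force: 0.0
```

Call:
{"fn": "jog_arm", "kwargs": {
  "delta_rot": [
    [0, 0, 0],
    [0, 0, 0],
    [0, 0, 0],
    [0, 0, 0]
  ],
  "offset": [
    [-0.05, -0.2, 0],
    [-0.1, -0.4, 0.01],
    [-0.145, -0.6, 0.015],
    [-0.195, -0.801, 0.019]
  ],
  "fingers": [1, 1, 1, 1]
}}

```text
t: 22.88
ee_pos: [0.5336, -0.0103, 0.1493]
ee_rot: [-0.003, 0.47, 0.883, -0.001]
force: [0.0, -0.7, -0.1]
finger_gap: 0.0938
grip_force: 0.0
```

Call:
{"fn": "jog_arm", "kwargs": {
  "delta_rot": [
    [0, 0, -0.05],
    [0, 0, -0.1],
    [0, 0, -0.15],
    [0, 0, -0.206],
    [0, 0, -0.206],
    [0, 0, -0.206],
    [0, 0, -0.206]
  ],
  "offset": [
    [-0.05, -0.2, 0],
    [-0.1, -0.4, 0.01],
    [-0.145, -0.6, 0.015],
    [-0.195, -0.801, 0.019],
    [-0.195, -0.801, 0.019],
    [-0.195, -0.801, 0.019],
    [-0.195, -0.801, 0.019]
  ],
  "fingers": [1, 1, 1, 1, 1, 1, 1]
}}

```text
t: 23.47
ee_pos: [0.4695, -0.0825, 0.1488]
ee_rot: [-0.001, 0.322, 0.947, 0.0]
force: [1.0, 0.6, -0.3]
finger_gap: 0.0939
grip_force: 0.0
```

```bash
python3 - <<'E'
from h import *
c=optics.camera("wrist");P=world(c);Y=cmask(c,'green')
q=Y&(P[...,2]>.076)&(P[...,2]<.1); print(q.sum(), rect(P[q][:,:2]))
plan(*K['green'][0][:2],.0305,K['green'][0][2])
E
```

```text
1184 [  0.47   -0.083  60.064  37.854 -37.972]
t 23.5167 calls 1 offset [-0.005 -0.004  0.989] rows 2.8 rot [-0.    -0.001 -0.   ] rows 0.0 force [ 1.2  0.7 -0.3] gap 0.09403262188470532 grip 0.0 q6 -1.271549467845903 pos [ 0.47   -0.0824  0.1491]
```

Call:
{"fn": "jog_arm", "kwargs": {
  "delta_rot": [
    [0, 0, 0],
    [0, 0, 0],
    [0, 0, 0],
    [0, 0, 0],
    [0, 0, 0],
    [0, 0, 0],
    [0, 0, 0],
    [0, 0, 0],
    [0, 0, 0],
    [0, 0, 0],
    [0, 0, 0],
    [0, 0, 0],
    [0, 0, 0],
    [0, 0, 0],
    [0, 0, 0],
    [0, 0, 0]
  ],
  "offset": [
    [0, 0, 0.2],
    [0, 0, 0.4],
    [0, 0, 0.6],
    [0, 0, 0.8],
    [0, 0, 0.95],
    [0, 0, 0.99],
    [0, 0, 0.99],
    [0, 0, 0.99],
    [0, 0, 0.99],
    [0, 0, 0.99],
    [0, 0, 0.99],
    [0, 0, 0.99],
    [0, 0, 0.99],
    [0, 0, 0.99],
    [0, 0, 0.99],
    [0, 0, 0.99]
  ],
  "fingers": [1, 1, 1, 1, 1, 1, 1, 0.3, 0.3, 0.3, 0.3, 0.3, 0.3, 0.3, 0.3, 0.3],
  "newtons": 25
}}

```text
t: 24.85
ee_pos: [0.4701, -0.0833, 0.0315]
ee_rot: [-0.0, 0.321, 0.947, -0.0]
force: [-0.4, -0.1, 0.6]
finger_gap: 0.0379
grip_force: 25.1
```

Call:
{"fn": "jog_arm", "kwargs": {
  "delta_rot": [
    [0, 0, 0],
    [0, 0, 0],
    [0, 0, 0],
    [0, 0, 0],
    [0, 0, 0],
    [0, 0, 0]
  ],
  "offset": [
    [0, 0, -0.1],
    [0, 0, -0.3],
    [0, 0, -0.6],
    [0, 0, -0.9],
    [0, 0, -1],
    [0, 0, -1]
  ],
  "fingers": [0.3, 0.3, 0.3, 0.3, 0.3, 0.3]
}}

```text
t: 25.35
ee_pos: [0.4733, -0.0843, 0.1556]
ee_rot: [0.004, 0.321, 0.947, -0.0]
force: [0.5, -0.1, -1.6]
finger_gap: 0.038
grip_force: 25.0
```

```bash
python3 - <<'E'
from h import *
c=optics.camera("wrist");P=world(c);Y=cmask(c,'green')
q=Y&(P[...,2]>.17)&(P[...,2]<.24); print(q.sum(), rect(P[q][:,:2]), np.percentile(P[q][:,2],[5,50,95]))
plan(*K['green'][1][:2],.15,K['green'][1][2])
E
```

```text
3843 [  0.474  -0.085  63.098  42.168 -37.299] [0.19216506 0.20640672 0.20767439]
t 25.4 calls 2 offset [-0.738  0.322  0.015] rows 2.3 rot [0.001 0.002 0.474] rows 6.0 force [-0.2 -0.2 -1.7] gap 0.03789029031879882 grip 24.989441335201263 q6 -1.272844579672624 pos [ 0.4714 -0.0836  0.1528]
```

Call:
{"fn": "jog_arm", "kwargs": {
  "delta_rot": [
    [0, 0, 0],
    [0, 0, 0],
    [0, 0, 0],
    [0, 0, 0]
  ],
  "offset": [
    [-0.185, 0.08, 0],
    [-0.37, 0.16, 0],
    [-0.554, 0.24, 0],
    [-0.738, 0.322, 0.01]
  ],
  "fingers": [0.3, 0.3, 0.3, 0.3]
}}

```text
t: 25.73
ee_pos: [0.5629, -0.106, 0.147]
ee_rot: [-0.003, 0.322, 0.947, 0.0]
force: [-0.6, 0.0, -1.5]
finger_gap: 0.0379
grip_force: 25.0
```

Call:
{"fn": "jog_arm", "kwargs": {
  "delta_rot": [
    [0, 0, 0.06],
    [0, 0, 0.12],
    [0, 0, 0.18],
    [0, 0, 0.25],
    [0, 0, 0.32],
    [0, 0, 0.39],
    [0, 0, 0.44],
    [0, 0, 0.474],
    [0, 0, 0.474],
    [0, 0, 0.474],
    [0, 0, 0.474]
  ],
  "offset": [
    [-0.185, 0.08, 0],
    [-0.37, 0.16, 0],
    [-0.554, 0.24, 0],
    [-0.738, 0.322, 0.01],
    [-0.738, 0.322, 0.01],
    [-0.738, 0.322, 0.01],
    [-0.738, 0.322, 0.01],
    [-0.738, 0.322, 0.01],
    [-0.738, 0.322, 0.01],
    [-0.738, 0.322, 0.01],
    [-0.738, 0.322, 0.01]
  ],
  "fingers": [0.3, 0.3, 0.3, 0.3, 0.3, 0.3, 0.3, 0.3, 0.3, 0.3, 0.3]
}}

```text
t: 26.65
ee_pos: [0.6566, -0.1293, 0.1469]
ee_rot: [-0.002, 0.643, 0.766, -0.001]
force: [0.7, 0.1, -1.5]
finger_gap: 0.0377
grip_force: 25.0
```

```bash
python3 - <<'E'
from h import *
c=optics.camera("wrist");P=world(c);Y=cmask(c,'green');cv2.imwrite("pics/w7.png",c["frame"])
q=Y&(P[...,2]>.17)&(P[...,2]<.24); print(q.sum(), rect(P[q][:,:2]), np.percentile(P[q][:,2],[5,50,95]))
plan(*K['green'][1][:2],.0355,K['green'][1][2])
E
```

```text
3786 [  0.658  -0.128  67.205  45.51  -79.689] [0.18216416 0.19780145 0.19906831]
t 26.7 calls 1 offset [-0.009  0.018  0.934] rows 2.7 rot [-0.001 -0.001  0.001] rows 0.0 force [-0.3 -0.2 -1.8] gap 0.03786981077751642 grip 24.98843014240265 q6 -0.4962770898516154 pos [ 0.6569 -0.1294  0.1476]
```

View pics/w7.png

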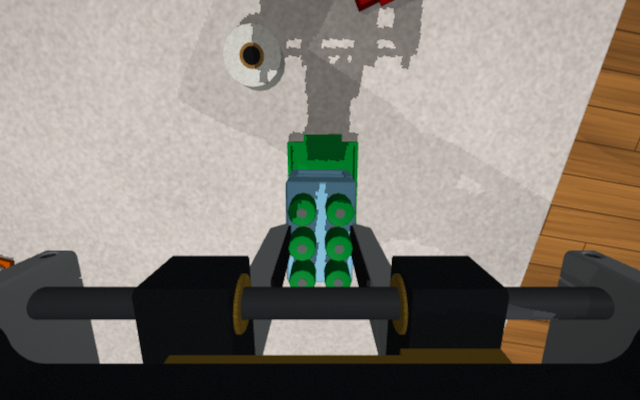

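The wrist view shows green centred over its tray (edge at (322,150)), with the roll clear at (252,55).

Call:
{"fn": "jog_arm", "kwargs": {
  "delta_rot": [
    [0, 0, 0],
    [0, 0, 0],
    [0, 0, 0],
    [0, 0, 0],
    [0, 0, 0],
    [0, 0, 0],
    [0, 0, 0],
    [0, 0, 0],
    [0, 0, 0],
    [0, 0, 0],
    [0, 0, 0],
    [0, 0, 0],
    [0, 0, 0],
    [0, 0, 0],
    [0, 0, 0],
    [0, 0, 0]
  ],
  "offset": [
    [-0.01, 0.018, 0.2],
    [-0.01, 0.018, 0.4],
    [-0.01, 0.018, 0.6],
    [-0.01, 0.018, 0.75],
    [-0.01, 0.018, 0.85],
    [-0.01, 0.018, 0.91],
    [-0.01, 0.018, 0.935],
    [-0.01, 0.018, 0.935],
    [-0.01, 0.018, 0.935],
    [-0.01, 0.018, 0.935],
    [-0.01, 0.018, 0.935],
    [-0.01, 0.018, 0.935],
    [-0.01, 0.018, 0.935],
    [-0.01, 0.018, 0.935],
    [-0.01, 0.018, 0.935],
    [-0.01, 0.018, 0.935]
  ],
  "fingers": [0.3, 0.3, 0.3, 0.3, 0.3, 0.3, 0.3, 0.3, 0.3, 0.5, 0.7, 0.9, 1, 1, 1, 1]
}}

```text
t: 28.03
ee_pos: [0.6602, -0.1305, 0.0369]
ee_rot: [0.0, 0.644, 0.765, 0.0]
force: [0.4, -0.5, -0.3]
finger_gap: 0.0811
grip_force: 0.0
```

Call:
{"fn": "jog_arm", "kwargs": {
  "delta_rot": [
    [0, 0, 0],
    [0, 0, 0],
    [0, 0, 0],
    [0, 0, 0],
    [0, 0, 0],
    [0, 0, 0]
  ],
  "offset": [
    [0, 0, -0.2],
    [0, 0, -0.5],
    [0, 0, -0.8],
    [0, 0, -1],
    [0, 0, -1],
    [0, 0, -1]
  ],
  "fingers": [1, 1, 1, 1, 1, 1]
}}

```text
t: 28.53
ee_pos: [0.6616, -0.131, 0.1593]
ee_rot: [0.002, 0.644, 0.765, 0.001]
force: [1.4, -0.3, -0.1]
finger_gap: 0.0937
grip_force: 0.0
```

```bash
python3 - <<'E'
from h import *
c=optics.camera("wrist");P=world(c);Y=cmask(c,'green')
q=Y&(P[...,2]>.078)&(P[...,2]<.1); print(q.sum(), rect(P[q][:,:2]), np.percentile(P[q][:,2],[5,50,95]))
c=optics.camera("scene");cv2.imwrite("pics/end.png",c["frame"])
E
```

```text
1155 [  0.661  -0.131  60.2    37.443 -80.53 ] [0.08293002 0.08641178 0.08758112]
```

View pics/end.png

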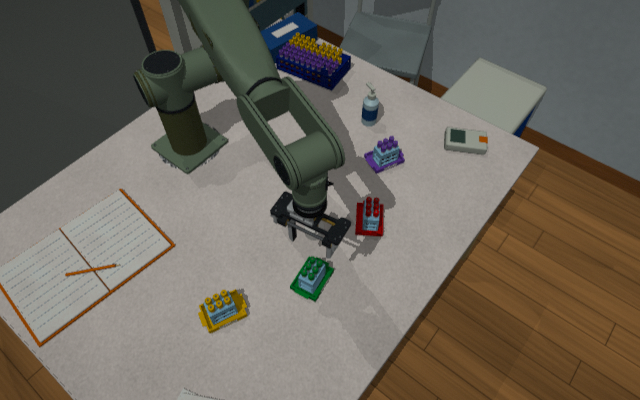

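The scene view shows all four racks upright in their trays: purple (385,153), red (371,215), green (312,275) and yellow (222,308). The bottle hasn't moved from (370,105), and the gripper is clear.

```bash
python3 -c "
from plant import robot
print(robot.job_done())"
```

```text
the job is handed in; nothing more can be done
None
```

All four racks are upright in the trays matching their cap colours, each measured within about 4 mm of its tray's centre; the label roll and sanitiser were never touched, and the job was handed in at about 29 s (no verdict was returned).

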